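# Push a sample cassette home and press the start key of an analyser

### The arm

A 7-joint arm with a two-finger parallel gripper is mounted at the origin on the work surface. World frame = base frame: x ahead of the robot, y to its left, z up, the work surface at z = 0. Lengths are in m, angles in rad, forces in N, time in s.
With the tool pointing down it reaches from about 0.425 to 0.875 m from the base axis. Payload 4.7 kg.
Tool frame: the origin (TCP) lies between the finger pads; the fingertips stand 25 mm ahead of it and the grasp point (between the pads) lies 6 mm ahead of it (robot.nose_length is the distance from the TCP to the fingertips, in m); z points along the fingers, y is the line along which they close (so a half turn about z gives the same grasp; the last joint's range is limited). The gripper opens to 87 mm and grips with 3 to 60 N. Pads are 19 mm wide; open, the fingers measure 117 mm over their backs; the gripper's body (75 mm by 190 mm) begins 51 mm behind the grasp point.
Start: joints at [-1.212, 0.321, -0.07, 1.45, 0.023, 1.371, -0.057], TCP at [0.22, 0.612, 0.248] pointing down, gripper open.
Joint ranges: [-2.86, 2.86], [-0.3, 2.09], [-1.38, 1.24], [0.06, 2.45], [-1.56, 4.7], [0.09, 2.05], [-2.69, 2.69]. Speed limits (rad/s): [2.57, 2.57, 3.14, 3.14, 3.14, 3.14, 3.14].

### API

Orientations are given as a 3x3 rotation matrix whose columns are the frame's x, y, z axes.
In Python, from workcell import observe, optics, robot gives the robot as it stands. The module is installed in compiled form; this text tells all that it offers.
- The arm moves only by the tool carry_out, never from a script. Its arguments are lists of equal length, an entry for each row: "delta_pos": the shift along the tool's x, y, z in mm, a list of three; "angular": the turn, a rotation vector about the tool's x, y, z in degrees, a list of three; "gripper": the opening, from -1 (shut) to 1 (fully open). A call has 1 to 12 rows; each row is the pose to reach, as a shift and turn from the pose commanded when the call began, along the tool's axes at that moment; what a row does not reach only later rows make up. A row lasts 1/10 s, in which the tool goes at most 50 mm and 8.59 degrees, less where a joint would pass 70% of its speed; a pose out of reach is approached as far as the arm can. A call with a gripper value outside its range is refused whole. The fingers move at their own pace and stop on an object; "grip_force" is the grip in N (left out, the last holds). Time passes only in rows, so rows that repeat a pose let the fingers close. It gives the time, the measured TCP pose, the force, the opening and the grip force at its end, in the units of the state.
- observe(): the state, without advancing time (a new reading comes with each control period).
- optics.capture(name): name is "scene" or "side" or "wrist"; returns a dict with "color" (480x640x3 uint8, blue, green, red), "mtx" (3x3 intrinsics, pixels), "world_to_cam" (4x4, takes a point from world to camera coordinates). Camera axes: x right, y up, looking along -z (the intrinsics and any distortion apply to the point x, -y, -z); pixel columns grow to the right and rows downward; lengths in m; the calibration is good to about 2 mm. A picture is of the moment at which its call begins. There is no depth.
- robot.sign_off(): hands the job in; it is judged then, once.
The state is a dict: "time": time; "joint_pos": joint angles; "joint_velocities": joint speeds; "joint_efforts": joint torques, N m; "ee_pos": TCP position; "tool_rot": TCP orientation; "force": force on the tool from outside, world axes, zero at the start; "ft_torque": the same for the moment, N m; "gripper_width": opening from 0.0 (shut) to 1.0 (fully open); "gripper_force": force on a finger pad.
Only numpy, scipy, OpenCV 4.12 (cv2) and the standard library are available. Lean on these libraries where they do the work, as an engineer would, in place of code of your own. Each camera call takes 0.05 s, during which the arm holds its last target. There are 200 camera calls.

### The job

Load and start the analyser: with your fingertips push the blue cassette along its channel until it sits fully home against the end stop, without picking it up, then press the green key down lightly with the fingertips and let it come up again. Leave the red, yellow and blue keys, the vials, the bottle, the orange cassette and the slide box alone, and withdraw.

Things in the scene. Friction and masses are not known exactly. Their poses are not given: they have to be found in the camera images.
- analyser: white bench analyser, fixed, 300 (x) x 320 (y) mm. Origin: centre of its underside; z up, +x from its front edge to its back. Flat deck 45 mm high; along the back (own x 85 to 150 mm) a low head with a display rises to 80 mm. Loading channel on the +y half, along own x at own y = 75 mm, from own x = -130 mm to the end stop; four keys on the -y half.
- bay_home (a point): point on the channel floor (the deck) where the centre of the cassette's underside lies when fully home, 40 mm before the face of the end stop (16 mm high). Axes as the analyser's: +x is the direction to push. The channel is open at the top and front, 50 mm wide between walls 14 mm high and 6 mm thick.
- cassette: blue sample cassette, loose, 80 (x, along the channel) x 46 (y) x 24 mm high, with a pale label and a small amber window on top, about 60 to 125 g. Origin: centre of its underside. It lies on the channel floor, 35 to 85 mm short of its home; its +x points along the channel to the end stop, so it is pushed on its -x end.
- key_green (a joint): the start key of the analyser: a round green cap 24 mm across on a round black housing (40 mm across, 12 mm high) standing on the deck. The value is how far the cap is pressed down, m: 0 up, 0.008 fully down. A spring returns it; it starts to move at about 1.2 N and is fully down at 4 N. The four keys stand in a square, 48 mm apart, in any order.
- key_green_top (a point): centre of the top of the green key's cap, 24 mm above the deck when up; it moves down with the cap
- key_red (a joint): a key of the analyser: a round red cap 24 mm across on a round black housing (40 mm across, 12 mm high) standing on the deck. The value is how far the cap is pressed down, m: 0 up, 0.008 fully down. A spring returns it; it starts to move at about 1.2 N and is fully down at 4 N. The four keys stand in a square, 48 mm apart, in any order.
- key_yellow (a joint): a key of the analyser: a round yellow cap 24 mm across on a round black housing (40 mm across, 12 mm high) standing on the deck. The value is how far the cap is pressed down, m: 0 up, 0.008 fully down. A spring returns it; it starts to move at about 1.2 N and is fully down at 4 N. The four keys stand in a square, 48 mm apart, in any order.
- key_blue (a joint): a key of the analyser: a round blue cap 24 mm across on a round black housing (40 mm across, 12 mm high) standing on the deck. The value is how far the cap is pressed down, m: 0 up, 0.008 fully down. A spring returns it; it starts to move at about 1.2 N and is fully down at 4 N. The four keys stand in a square, 48 mm apart, in any order.
- key_red_top (a point): centre of the top of the red key's cap
- key_yellow_top (a point): centre of the top of the yellow key's cap
- key_blue_top (a point): centre of the top of the blue key's cap
- vial_a: loose amber vial with a white cap, 24 mm across, 45 mm high, upright on the front part of the deck; origin: centre of its underside
- vial_b: loose amber vial with a black cap, 24 mm across, 45 mm high, upright on the front part of the deck; origin: centre of its underside
- vial_c: loose amber bottle with a red cap, 34 mm across, 70 mm high, upright on the bench to the left of the analyser; origin: centre of its underside
- spare: loose orange cassette, 80 x 46 x 24 mm, on the bench to the left of the analyser, not to be used; origin: centre of its underside
- slide_box: loose green slide box, 90 x 140 x 28 mm, on the bench to the right of the analyser; origin: centre of its underside

How it is judged:
On the way, in this order (a step that is already met when the one before it is completed fails the run):
1. the blue cassette is pushed fully home against the end stop (x of cassette in the frame of bay_home between -0.005 and 0.005 m and y of cassette in the frame of bay_home between -0.006 and 0.006 m and angle between cassette's own z axis and vertical below 0.1 rad and z of cassette in the frame of bay_home below 0.004 m), for 0.2 s.
2. the green key is pressed down (value of joint key_green above 0.004 m).
3. the green key is let up again (value of joint key_green below 0.0015 m), for 0.2 s.
At the end, for the whole second after the job is handed in: the blue cassette lies flat and at rest in the channel within 5 mm of fully home; all four keys are up (less than 1.5 mm down); the vials, the bottle, the orange cassette and the slide box stand within 10 mm of where they were, not tipped (all of step 1 and linear speed of cassette below 0.01 m/s and value of joint each of key_green, key_red, key_yellow, key_blue below 0.0015 m and distance of each of vial_a, vial_b, vial_c, spare, slide_box from where it was at the start of the episode below 0.01 m and angle between each of vial_a, vial_b, vial_c, spare, slide_box's own z axis and vertical below 0.15 rad); the robot touches nothing.
It fails at once if the blue cassette is lifted more than 8 mm or tipped (z of cassette in the frame of bay_home above 0.008 m or angle between cassette's own z axis and vertical above 0.25 rad).
It fails at once if the green key is pressed before the cassette is home (value of joint key_green above 0.004 m and not (x of cassette in the frame of bay_home between -0.005 and 0.005 m and y of cassette in the frame of bay_home between -0.006 and 0.006 m and angle between cassette's own z axis and vertical below 0.1 rad and z of cassette in the frame of bay_home below 0.004 m)).
It fails at once if the green key is pressed with more than 20 N (contact force between anything else and key_green above 20 N).
It fails at once if another key is pressed by more than 2 mm (value of joint any of key_red, key_yellow, key_blue above 0.002 m).
It fails at once if a vial, the bottle, the orange cassette or the slide box is moved more than 10 mm or tipped (distance of any of vial_a, vial_b, vial_c, spare, slide_box from where it was at the start of the episode above 0.01 m or angle between any of vial_a, vial_b, vial_c, spare, slide_box's own z axis and vertical above 0.3 rad).
It also fails if it takes over 42 s, if anything falls off the work surface, if the arm or the gripper's body presses on something with over 40 N, if the wrist force passes 120 N, or if a joint passes its speed limit or range.

## Working session

There is one attempt and no reset: what is moved stays moved. The work goes in short steps, Python scripts to look and compute and a tool call to move; the robot and the scene stay as the last step left them, time stands still between calls to the robot, and variables do not carry over. Pictures are saved under pics/ and viewed, at most 10 in all, crops included, and the job is handed in when it is done.

Besides the shell and the picture viewer there is one more tool, called after "Call:" by a JSON object that holds its "op" and its "data". carry_out: Moves the arm, as the interface text tells. Its arguments: {"type":"object","properties":{"delta_pos":{"type":"array"},"angular":{"type":"array"},"gripper":{"type":"array"},"grip_force":{"type":"number"}},"required":["delta_pos","angular","gripper"]}

```bash
mkdir -p pics; python3 - <<'E'
from workcell import observe, optics, robot
import cv2,pickle,numpy as np
d={}
for n in("scene","side"):
    c=optics.capture(n);d[n]=c;cv2.imwrite(f"pics/{n}0.png",c["color"]);print(n,c["mtx"].tolist(),c["world_to_cam"].round(3).tolist(),c.keys())
pickle.dump(d,open("c0.pkl","wb"))
s=observe();print(s["ee_pos"],s["tool_rot"],s["force"],s["time"],robot.nose_length)
E
```

```text
scene [[479.08647516354574, 0.0, 316.391590720251], [0.0, 479.08647516354574, 249.73903679343883], [0.0, 0.0, 1.0]] [[0.416, 0.909, -0.008, -0.215], [-0.67, 0.313, 0.673, 0.293], [0.614, -0.275, 0.74, -1.677], [0.0, 0.0, 0.0, 1.0]] dict_keys(['color', 'mtx', 'world_to_cam'])
side [[558.7151354709715, 0.0, 315.12977589679747], [0.0, 558.7151354709715, 244.1615570585624], [0.0, 0.0, 1.0]] [[0.996, -0.089, 0.007, -0.522], [0.045, 0.571, 0.82, -0.088], [-0.077, -0.816, 0.572, -1.194], [0.0, 0.0, 0.0, 1.0]] dict_keys(['color', 'mtx', 'world_to_cam'])
[0.21956072 0.61131078 0.24656235] [[-9.41162989e-01  3.37952622e-01 -5.03229646e-04]
 [ 3.37952985e-01  9.41161518e-01 -1.66645120e-03]
 [-8.95611762e-05 -1.73847016e-03 -9.99998485e-01]] [-0.98274503  0.12426061  0.12170066] 0.1 0.025
```

View pics/scene0.png

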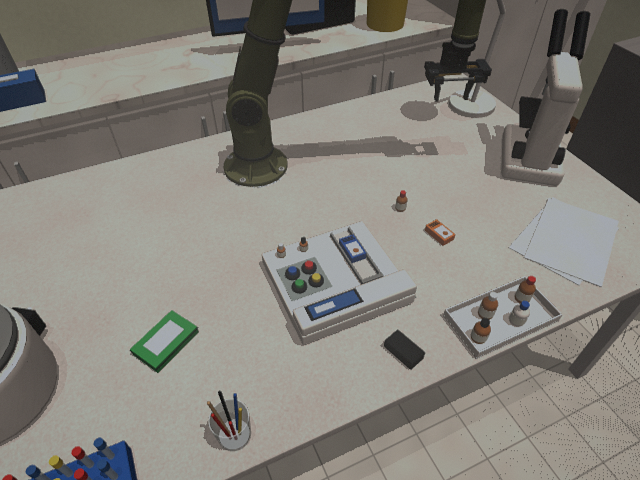

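View pics/side0.png

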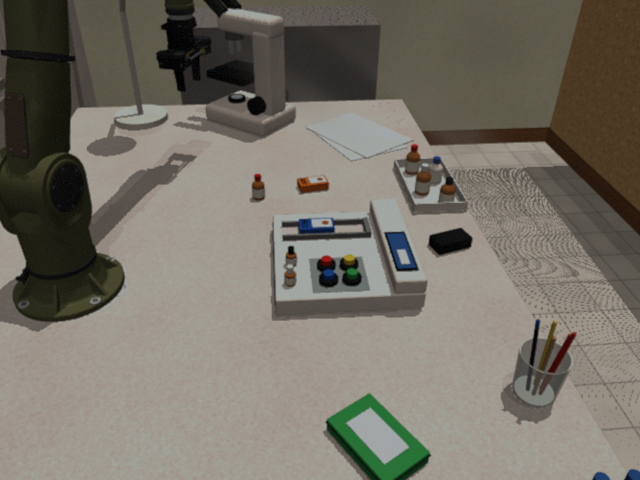

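The scene view shows the analyser around (335,280), the blue cassette at (352,248) and the green key at (299,285). In the side view they are at (316,226) and (352,276). I'll enlarge both.

```bash
python3 - <<'E'
import cv2
a=cv2.imread("pics/scene0.png")[215:350,250:430];cv2.imwrite("pics/sc.png",cv2.resize(a,None,fx=4.4,fy=4.4,interpolation=cv2.INTER_CUBIC))
a=cv2.imread("pics/side0.png")[190:320,260:430];cv2.imwrite("pics/si.png",cv2.resize(a,None,fx=4.5,fy=4.5,interpolation=cv2.INTER_CUBIC))
E
```

```text
(no output)
```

View pics/sc.png

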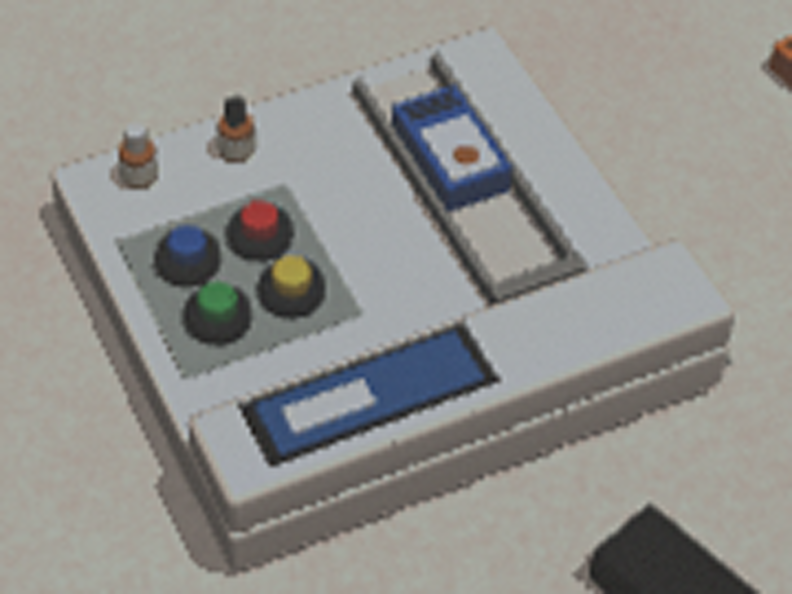

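View pics/si.png

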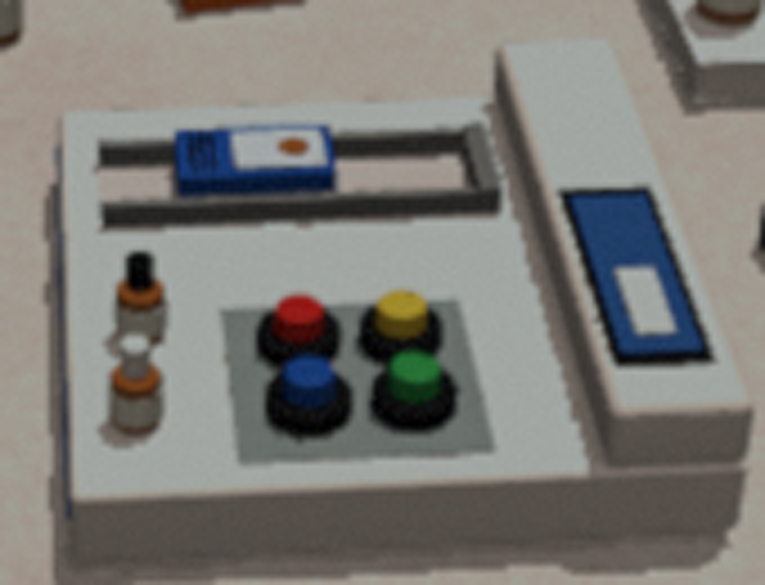

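```bash
cat > fit.py <<'E'
import pickle,numpy as np
from scipy.optimize import least_squares
d=pickle.load(open("c0.pkl","rb"))
def proj(n,P):
    c=d[n];P=np.asarray(P,float).reshape(-1,3)
    q=P@c["world_to_cam"][:3,:3].T+c["world_to_cam"][:3,3]; q=q*[1,-1,-1]
    u=q@c["mtx"].T; return u[:,:2]/u[:,2:]
A={'fp':(-150,160,45),'fm':(-150,-160,45),'h1':(85,160,80),'h2':(150,160,80),'h3':(150,-160,80),'h4':(85,-160,80)}
K={'r':(-24,24),'y':(24,24),'b':(-24,-24),'g':(24,-24)}
C={'c1':(-40,23),'c2':(40,23),'c3':(40,-23),'c4':(-40,-23)}
M={"scene":dict(fp=(490,30),fm=(55,175),h1=(680,240),h2=(733,318),h3=(235,503),h4=(192,425),r=(260,209),b=(187,236),g=(217,292),y=(293,266),c1=(462,88),c4=(393,103),c2=(513,174),c3=(447,192)),
"side":dict(fp=(65,113),fm=(75,500),h1=(500,48),h2=(607,42),h3=(750,408),h4=(612,412),r=(300,305),y=(402,300),b=(309,366),g=(414,362),c1=(177,131),c2=(332,127),c3=(335,170),c4=(178,178))}
off={"scene":(250,215,4.4),"side":(260,190,4.5)}
def pt(k,p):
    x,y,t,kx,ky,cx=p[:6]
    if k in A:l=np.array(A[k])/1e3
    elif k in K:l=np.array([kx+K[k][0]/1e3,ky+K[k][1]/1e3,.069])
    else:l=np.array([cx+C[k][0]/1e3,.075+C[k][1]/1e3,.069])
    c,s=np.cos(t),np.sin(t)
    return [x+c*l[0]-s*l[1],y+s*l[0]+c*l[1],l[2]]
def res(p,v=0):
    o=[]
    for n in M:
        ox,oy,f=off[n]
        for k,m in M[n].items():
            e=proj(n,pt(k,p))[0]-((np.array(m)+.5)/f-.5+[ox,oy])
            if v:print(n,k,e.round(2))
            o+=list(e)
    return np.array(o)
if __name__=="__main__":
    r=least_squares(res,[.6,0,0,-.0,-.08,0],loss='soft_l1');res(r.x,1)
    x,y,t,kx,ky,cx=r.x;print(r.x.round(4),np.degrees(t))
    np.save("fit.npy",r.x)
    print("keys",{k:np.round(pt(k,r.x),4) for k in K})
    # separate triangulation of keys
    for k in K:
        q=least_squares(lambda P:np.concatenate([proj(n,P)[0]-((np.array(M[n][k])+.5)/off[n][2]-.5+off[n][:2]) for n in M]),pt(k,r.x));print(k,q.x.round(4))
    for k in C:
        q=least_squares(lambda P:np.concatenate([proj(n,P)[0]-((np.array(M[n][k])+.5)/off[n][2]-.5+off[n][:2]) for n in M]),pt(k,r.x));print(k,q.x.round(4),np.round(pt(k,r.x),4))
E
python3 fit.py
```

```text
scene fp [ 0.95 -0.72]
scene fm [-2.04 -0.88]
scene h1 [ 0.04 -0.79]
scene h2 [ 1.23 -0.58]
scene h3 [-2.34  1.26]
scene h4 [-2.75 -1.77]
scene r [-0.03  0.91]
scene b [-0.08  0.38]
scene g [-0.02  0.62]
scene y [-0.32  0.65]
scene c1 [-2.15 -0.55]
scene c4 [-1.17  0.87]
scene c2 [-0.55 -0.87]
scene c3 [-0.69  0.24]
side fp [-0.52 -1.22]
side fm [-0.53 -0.95]
side h1 [-0.09 -2.34]
side h2 [ 2.74 -1.84]
side h3 [ 2.83 -0.8 ]
side h4 [ 0.61 -0.33]
side r [-0.45 -0.61]
side y [-0.32 -0.37]
side b [-0.32 -0.16]
side g [-0.06 -0.21]
side c1 [-0.12 -0.77]
side c2 [-0.15 -1.04]
side c3 [1.24 0.25]
side c4 [ 0.69 -0.3 ]
[ 0.5864  0.0224 -0.0148 -0.019  -0.0814 -0.0516] -0.8488254242709956
keys {'r': array([ 0.5426, -0.0343,  0.069 ]), 'y': array([ 0.5906, -0.035 ,  0.069 ]), 'b': array([ 0.5419, -0.0823,  0.069 ]), 'g': array([ 0.5899, -0.083 ,  0.069 ])}
r [ 0.5425 -0.0349  0.0693]
y [ 0.5906 -0.0346  0.0688]
b [ 0.5421 -0.0825  0.0693]
g [ 0.5895 -0.0832  0.0693]
c1 [0.4966 0.1286 0.063 ] [0.4962 0.1218 0.069 ]
c2 [0.5768 0.1222 0.0651] [0.5762 0.1206 0.069 ]
c3 [0.5734 0.078  0.0671] [0.5755 0.0746 0.069 ]
c4 [0.4936 0.0801 0.0665] [0.4955 0.0758 0.069 ]
```

The fit is consistent: all four key tops triangulate to z ≈ 69 mm and 48 mm apart. The green key is at (0.590,-0.083) and the cassette's rear end is at x ≈ 0.495, y ≈ 0.099. I'll move above the channel entry with the fingers closed.

Call:
{"op": "carry_out", "data": {"delta_pos": [[-409,-398,40],[-409,-398,40],[-409,-398,40],[-409,-398,40],[-409,-398,40],[-409,-398,40],[-409,-398,40],[-409,-398,40],[-409,-398,40],[-409,-398,40],[-409,-398,40],[-409,-398,40]], "angular": [[0,0,-19],[0,0,-19],[0,0,-19],[0,0,-19],[0,0,-19],[0,0,-19],[0,0,-19],[0,0,-19],[0,0,-19],[0,0,-19],[0,0,-19],[0,0,-19]], "gripper": [-1,-1,-1,-1,-1,-1,-1,-1,-1,-1,-1,-1], "grip_force": 20}}

```text
time: 1.3
ee_pos: [0.4713, 0.0936, 0.2072]
tool_rot: [[-1.0, 0.02, 0.0], [0.02, 1.0, -0.002], [-0.0, -0.002, -1.0]]
force: [0.7, 0.2, 0.6]
gripper_width: 0.032
gripper_force: 0.0
```

Call:
{"op": "carry_out", "data": {"delta_pos": [[1,5,30],[1,5,70],[1,5,70],[1,5,70]], "angular": [[0,0,0],[0,0,0],[0,0,0],[0,0,0]], "gripper": [-1,-1,-1,-1]}}

```text
time: 1.7
ee_pos: [0.4687, 0.1038, 0.1375]
tool_rot: [[-1.0, 0.013, -0.002], [0.013, 1.0, -0.001], [0.002, -0.001, -1.0]]
force: [1.1, 0.4, 0.5]
gripper_width: 0.007
gripper_force: 0.0
```

```bash
python3 - <<'E'
from workcell import observe, optics
import cv2,numpy as np
o=[]
w=optics.capture("wrist")["color"]; s=optics.capture("side")["color"][180:300,240:400]
s=cv2.resize(s,(400,300),interpolation=cv2.INTER_CUBIC); w=cv2.resize(w,(400,300))
c=optics.capture("scene")["color"][190:310,270:430];c=cv2.resize(c,(400,300),interpolation=cv2.INTER_CUBIC)
cv2.imwrite("pics/p2.png",np.vstack([np.hstack([w,s]),np.hstack([c,c*0])]))
q=observe();print(q["ee_pos"],q["force"],q["gripper_width"],q["time"])
E
```

```text
[0.47049666 0.10446407 0.13956093] [-0.63936104  0.27850147  0.22052957] 0.005952854260277702 1.85
```

View pics/p2.png

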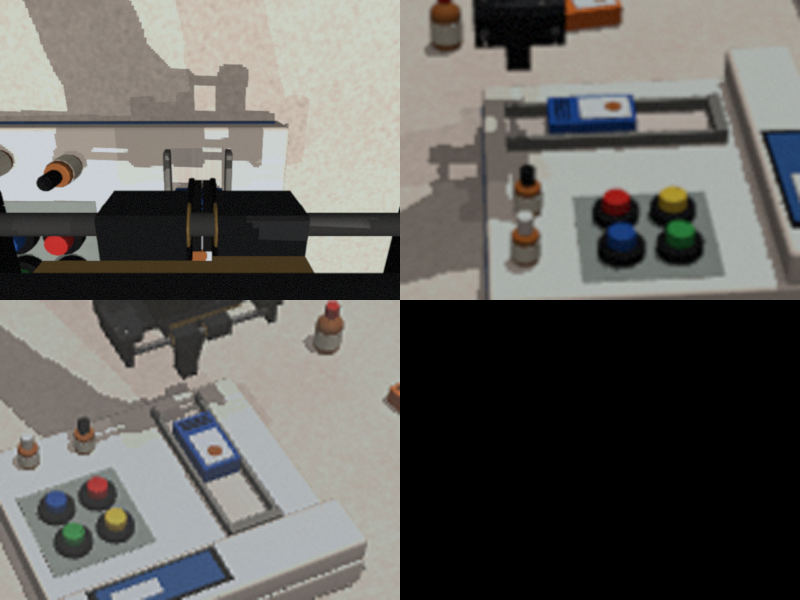

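The side and scene views show the closed fingertips above the channel mouth, clear of the vials. The wrist view puts them about 4 mm to +y of the mid-channel line. I'll shift y by −4 and descend behind the cassette.

Call:
{"op": "carry_out", "data": {"delta_pos": [[0,-4,20],[0,-4,40],[0,-4,50],[0,-4,60],[0,-4,60],[0,-4,60]], "angular": [[0,0,0],[0,0,0],[0,0,0],[0,0,0],[0,0,0],[0,0,0]], "gripper": [-1,-1,-1,-1,-1,-1]}}

```text
time: 2.45
ee_pos: [0.4697, 0.1002, 0.0782]
tool_rot: [[-1.0, 0.013, 0.001], [0.013, 1.0, 0.0], [-0.001, 0.0, -1.0]]
force: [0.3, -0.2, 0.3]
gripper_width: 0.005
gripper_force: 0.0
```

Call:
{"op": "carry_out", "data": {"delta_pos": [[-5,0,0],[-10,0,0],[-14,0,0],[-18,0,0],[-22,0,0],[-26,0,0],[-30,0,0],[-34,0,0],[-38,0,0],[-42,0,0],[-46,0,0],[-50,0,0]], "angular": [[0,0,0],[0,0,0],[0,0,0],[0,0,0],[0,0,0],[0,0,0],[0,0,0],[0,0,0],[0,0,0],[0,0,0],[0,0,0],[0,0,0]], "gripper": [-1,-1,-1,-1,-1,-1,-1,-1,-1,-1,-1,-1]}}

```text
time: 3.65
ee_pos: [0.5196, 0.0993, 0.0775]
tool_rot: [[-1.0, 0.013, 0.0], [0.013, 1.0, -0.0], [-0.0, -0.0, -1.0]]
force: [0.4, 0.0, -0.5]
gripper_width: 0.004
gripper_force: 0.2
```

```bash
python3 - <<'E'
from workcell import observe, optics
import cv2,numpy as np
s=optics.capture("side")["color"][190:265,260:400]
c=optics.capture("scene")["color"][190:300,310:430]
cv2.imwrite("pics/p3.png",np.hstack([cv2.resize(s,(440,400),interpolation=cv2.INTER_CUBIC),cv2.resize(c,(360,400),interpolation=cv2.INTER_CUBIC)]))
q=observe();print(q["ee_pos"],q["force"],q["time"])
E
```

```text
[0.51993772 0.09926104 0.07764743] [ 1.72508935  0.72236785 -0.52277004] 3.75
```

View pics/p3.png

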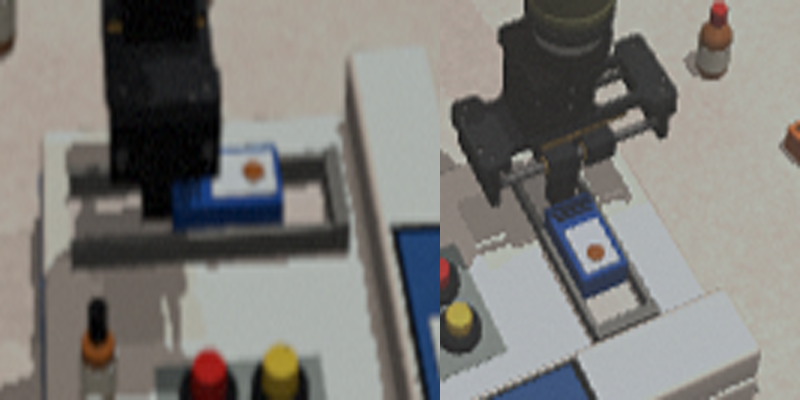

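The fingertips are against the cassette's rear end (side crop x≈172) and its front is at x≈282. The stop is at x≈328, so about 33 mm is left. I'll push 26 mm more, then creep.

Call:
{"op": "carry_out", "data": {"delta_pos": [[-4,0,0],[-8,0,0],[-12,0,0],[-16,0,0],[-20,0,0],[-23,0,0],[-25,0,0],[-26,0,0],[-26,0,0]], "angular": [[0,0,0],[0,0,0],[0,0,0],[0,0,0],[0,0,0],[0,0,0],[0,0,0],[0,0,0],[0,0,0]], "gripper": [-1,-1,-1,-1,-1,-1,-1,-1,-1]}}

```text
time: 4.65
ee_pos: [0.5453, 0.0989, 0.0776]
tool_rot: [[-1.0, 0.013, 0.0], [0.013, 1.0, 0.0], [-0.0, 0.0, -1.0]]
force: [-0.7, 0.2, -0.3]
gripper_width: -0.002
gripper_force: 0.2
```

Call:
{"op": "carry_out", "data": {"delta_pos": [[-1,0,0],[-2,0,0],[-3,0,0],[-4,0,0],[-4,0,0]], "angular": [[0,0,0],[0,0,0],[0,0,0],[0,0,0],[0,0,0]], "gripper": [-1,-1,-1,-1,-1]}}

```text
time: 5.15
ee_pos: [0.5494, 0.0989, 0.0776]
tool_rot: [[-1.0, 0.013, 0.0], [0.013, 1.0, 0.0], [-0.0, 0.0, -1.0]]
force: [0.1, 0.3, 0.5]
gripper_width: 0.004
gripper_force: 0.1
```

Call:
{"op": "carry_out", "data": {"delta_pos": [[-1,0,0],[-2,0,0],[-2,0,0]], "angular": [[0,0,0],[0,0,0],[0,0,0]], "gripper": [-1,-1,-1]}}

```text
time: 5.45
ee_pos: [0.5514, 0.0988, 0.0776]
tool_rot: [[-1.0, 0.013, 0.0], [0.013, 1.0, 0.0], [-0.0, 0.0, -1.0]]
force: [0.2, 0.3, 0.1]
gripper_width: 0.003
gripper_force: 0.1
```

No stop contact yet, so I'll keep creeping.

Call:
{"op": "carry_out", "data": {"delta_pos": [[-1,0,0],[-2,0,0],[-2,0,0]], "angular": [[0,0,0],[0,0,0],[0,0,0]], "gripper": [-1,-1,-1]}}

```text
time: 5.75
ee_pos: [0.5534, 0.0989, 0.0776]
tool_rot: [[-1.0, 0.013, 0.0], [0.013, 1.0, 0.0], [-0.0, 0.0, -1.0]]
force: [-0.4, -0.5, -0.3]
gripper_width: 0.005
gripper_force: 0.1
```

```bash
python3 - <<'E'
from workcell import observe, optics
import cv2,numpy as np
s=optics.capture("side")["color"][200:250,310:390]
c=optics.capture("scene")["color"][225:300,325:400]
cv2.imwrite("pics/p4.png",np.hstack([cv2.resize(s,(440,275),interpolation=cv2.INTER_CUBIC),cv2.resize(c,(275,275),interpolation=cv2.INTER_CUBIC)]))
q=observe();print(q["ee_pos"],q["force"],q["time"])
E
```

```text
[0.55341759 0.09883629 0.07758678] [-0.0228886  -0.89845948  0.21444748] 5.85
```

View pics/p4.png

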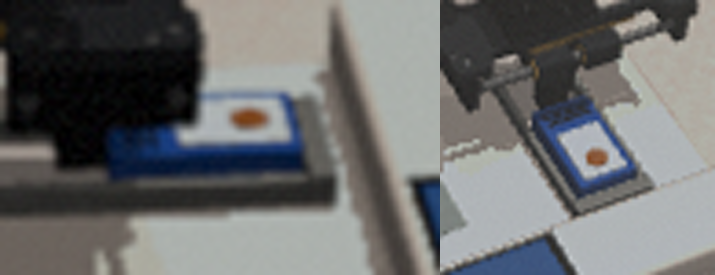

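The cassette's front (side crop x≈303) is within a few mm of the stop. I'll creep on until the force rises.

Call:
{"op": "carry_out", "data": {"delta_pos": [[-1,0,0],[-2,0,0],[-2,0,0]], "angular": [[0,0,0],[0,0,0],[0,0,0]], "gripper": [-1,-1,-1]}}

```text
time: 6.15
ee_pos: [0.5551, 0.0988, 0.0775]
tool_rot: [[-1.0, 0.013, -0.0], [0.013, 1.0, 0.0], [0.0, 0.0, -1.0]]
force: [-1.6, -0.2, 0.9]
gripper_width: 0.008
gripper_force: 0.8
```

Call:
{"op": "carry_out", "data": {"delta_pos": [[-1,0,0],[-1,0,0],[-1,0,0]], "angular": [[0,0,0],[0,0,0],[0,0,0]], "gripper": [-1,-1,-1]}}

```text
time: 6.45
ee_pos: [0.5551, 0.0989, 0.0775]
tool_rot: [[-1.0, 0.013, -0.002], [0.013, 1.0, 0.0], [0.002, 0.0, -1.0]]
force: [-5.6, 0.3, 2.7]
gripper_width: 0.007
gripper_force: 2.5
```

The TCP stalled at x=0.5551 with 5.6 N, so the cassette is against the stop. I'll back off and rise, then check.

Call:
{"op": "carry_out", "data": {"delta_pos": [[0,0,0],[4,0,0],[8,0,0],[12,0,0],[12,0,-20],[12,0,-50],[12,0,-70],[12,0,-70]], "angular": [[0,0,0],[0,0,0],[0,0,0],[0,0,0],[0,0,0],[0,0,0],[0,0,0],[0,0,0]], "gripper": [-1,-1,-1,-1,-1,-1,-1,-1]}}

```text
time: 7.25
ee_pos: [0.5464, 0.0994, 0.1508]
tool_rot: [[-1.0, 0.013, 0.007], [0.013, 1.0, 0.002], [-0.007, 0.002, -1.0]]
force: [0.5, 0.2, 0.4]
gripper_width: 0.001
gripper_force: 0.0
```

Call:
{"op": "carry_out", "data": {"delta_pos": [[-48,-185,0],[-48,-185,0],[-48,-185,0],[-48,-185,0],[-48,-185,0],[-48,-185,0],[-48,-185,0]], "angular": [[0,0,0],[0,0,0],[0,0,0],[0,0,0],[0,0,0],[0,0,0],[0,0,0]], "gripper": [-1,-1,-1,-1,-1,-1,-1]}}

```text
time: 7.95
ee_pos: [0.5893, -0.085, 0.1466]
tool_rot: [[-1.0, 0.012, -0.001], [0.012, 1.0, 0.001], [0.001, 0.001, -1.0]]
force: [0.4, 0.8, 0.1]
gripper_width: 0.003
gripper_force: 0.0
```

```bash
python3 - <<'E'
from workcell import observe, optics
import cv2,numpy as np
s=optics.capture("side")["color"][190:300,290:400]
c=optics.capture("scene")["color"][210:310,270:400]
cv2.imwrite("pics/p5.png",np.hstack([cv2.resize(s,(390,390),interpolation=cv2.INTER_CUBIC),cv2.resize(c,(410,390),interpolation=cv2.INTER_CUBIC)]))
q=observe();print(q["ee_pos"],q["force"],q["time"])
E
```

```text
[ 0.58953068 -0.08456226  0.14703172] [-0.20745019 -0.27455723 -0.97863201] 8.05
```

View pics/p5.png

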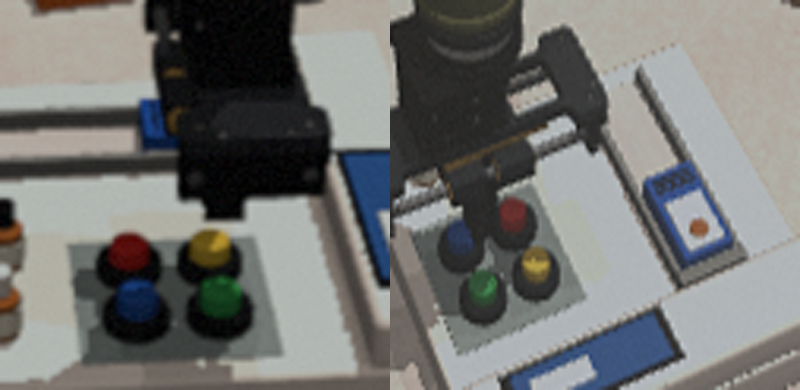

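In the scene crop the cassette's front (≈700,270) is against the stop, and the fingers hang over the green key. Next I'll lower to just above the cap.

Call:
{"op": "carry_out", "data": {"delta_pos": [[0,1,20],[0,1,38],[0,1,46],[0,1,49],[0,1,49]], "angular": [[0,0,0],[0,0,0],[0,0,0],[0,0,0],[0,0,0]], "gripper": [-1,-1,-1,-1,-1]}}

```text
time: 8.55
ee_pos: [0.5898, -0.0851, 0.0986]
tool_rot: [[-1.0, 0.012, 0.0], [0.012, 1.0, 0.0], [-0.0, 0.0, -1.0]]
force: [0.6, 0.0, 0.2]
gripper_width: 0.005
gripper_force: 0.0
```

Call:
{"op": "carry_out", "data": {"delta_pos": [[0,0,2],[0,0,4],[0,0,6],[0,0,8],[0,0,8]], "angular": [[0,0,0],[0,0,0],[0,0,0],[0,0,0],[0,0,0]], "gripper": [-1,-1,-1,-1,-1]}}

```text
time: 9.05
ee_pos: [0.5902, -0.0857, 0.0909]
tool_rot: [[-1.0, 0.013, 0.001], [0.013, 1.0, 0.0], [-0.001, 0.0, -1.0]]
force: [0.5, -0.5, 3.2]
gripper_width: 0.005
gripper_force: 1.1
```

Call:
{"op": "carry_out", "data": {"delta_pos": [[0,0,1],[0,0,2],[0,0,2],[0,0,2]], "angular": [[0,0,0],[0,0,0],[0,0,0],[0,0,0]], "gripper": [-1,-1,-1,-1]}}

```text
time: 9.45
ee_pos: [0.5902, -0.0857, 0.0889]
tool_rot: [[-1.0, 0.013, 0.001], [0.013, 1.0, -0.0], [-0.001, -0.0, -1.0]]
force: [1.9, 0.3, 3.0]
gripper_width: 0.006
gripper_force: 1.5
```

Call:
{"op": "carry_out", "data": {"delta_pos": [[0,0,1],[0,0,1],[0,0,1]], "angular": [[0,0,0],[0,0,0],[0,0,0]], "gripper": [-1,-1,-1]}}

```text
time: 9.75
ee_pos: [0.5902, -0.0857, 0.0878]
tool_rot: [[-1.0, 0.013, 0.001], [0.013, 1.0, -0.0], [-0.001, -0.0, -1.0]]
force: [2.5, 0.4, 3.9]
gripper_width: 0.009
gripper_force: 1.7
```

Call:
{"op": "carry_out", "data": {"delta_pos": [[0,0,1],[0,0,1],[0,0,1]], "angular": [[0,0,0],[0,0,0],[0,0,0]], "gripper": [-1,-1,-1]}}

```text
time: 10.05
ee_pos: [0.5902, -0.0857, 0.0868]
tool_rot: [[-1.0, 0.013, 0.001], [0.013, 1.0, -0.0], [-0.001, -0.0, -1.0]]
force: [2.7, -0.9, 4.4]
gripper_width: 0.005
gripper_force: 1.8
```

Call:
{"op": "carry_out", "data": {"delta_pos": [[0,0,-4],[0,0,-10],[0,0,-20],[0,0,-50],[0,0,-90],[0,0,-130],[0,0,-150],[0,0,-150],[0,0,-150],[0,0,-150]], "angular": [[0,0,0],[0,0,0],[0,0,0],[0,0,0],[0,0,0],[0,0,0],[0,0,0],[0,0,0],[0,0,0],[0,0,0]], "gripper": [-1,-1,-1,-1,-1,-1,-1,-1,-1,-1]}}

```text
time: 11.05
ee_pos: [0.5884, -0.0854, 0.2348]
tool_rot: [[-1.0, 0.013, -0.004], [0.013, 1.0, 0.0], [0.004, 0.0, -1.0]]
force: [0.1, -0.3, -1.0]
gripper_width: 0.008
gripper_force: 0.0
```

```bash
python3 - <<'E'
from workcell import observe, optics
import cv2,numpy as np
s=optics.capture("side")["color"][180:310,260:430]
c=optics.capture("scene")["color"][210:330,250:430]
cv2.imwrite("pics/p6.png",np.hstack([cv2.resize(s,(400,306),interpolation=cv2.INTER_CUBIC),cv2.resize(c,(400,306),interpolation=cv2.INTER_CUBIC)]))
q=observe();print(q["ee_pos"],q["force"],q["time"])
E
```

```text
[ 0.58871028 -0.08549734  0.23485652] [0.73443977 0.35885431 0.43550366] 11.15
```

View pics/p6.png

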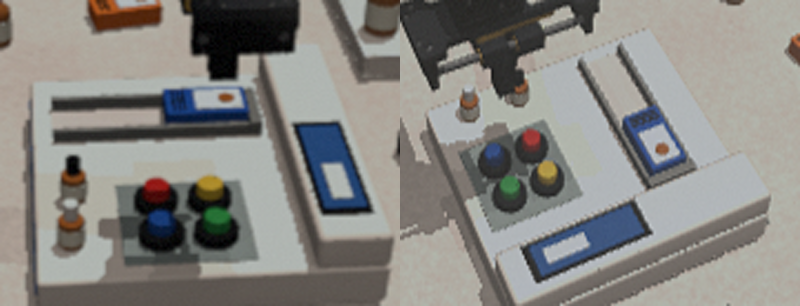

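The cassette sits against the stop (side crop x≈250), all four keys are up, the vials are standing and the arm is clear. I'll hand in.

```bash
python3 -c "
from workcell import robot
print(robot.sign_off())"
```

```text
the job is handed in; nothing more can be done
None
```

I pushed the blue cassette home against the end stop, pressed the green key about 7 mm at about 4.4 N and let it come up, and withdrew the arm. The job was handed in at about 11 s; the judge's verdict was not shown.

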